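# Spin the dish turntable and brake it on its mark

### The arm

A 6-joint arm with a two-finger parallel gripper is mounted at the origin on a cart in front of the work surface, level with it; the furniture and walls round the work are solid. World frame = base frame: x ahead of the robot, y to its left, z up, the work surface at z = 0. Lengths are in mm, angles in degrees, forces in N, time in s.
With the tool pointing down it reaches from about 300 to 850 mm from the base axis. Payload 4.2 kg.
Tool frame: the origin (TCP) lies midway between the tips of the shut fingers; the grasp point (between the pads) lies 19 mm behind it; z points along the fingers, y is the line along which they close (so a half turn about z gives the same grasp; the last joint's range is limited). The gripper opens to 91 mm and grips with 3 to 60 N. Pads are 32 mm wide; open, the fingers measure 118 mm over their backs; the gripper's body (76 mm by 178 mm) begins 60 mm behind the grasp point.
Start: joints at [73.682, 18.312, 89.639, -0, 72.044, -1.146], TCP at [150.489, 554.974, 213.976] pointing down, gripper open.
Joint ranges: [-177.97, 177.97], [-48.28, 115.42], [12.27, 149.76], [-77.06, 257.06], [2.81, 150.46], [-146.56, 146.56]. Speed limits (degrees/s): [147.25, 147.25, 180, 180, 180, 180].

### API

Orientations are given as [roll, pitch, yaw] about the fixed x, y, z axes, in that order (R = Rz(yaw) Ry(pitch) Rx(roll)).
In Python, from workcell import env gives the robot as it stands.
- The arm moves only by the shell command python3 -m jog 'ROWS' [FORCE]. ROWS is a JSON object of lists of equal length, an entry for each row: "jaw": the finger opening in mm, from 0 to 91.2; "slide": the shift along the tool's x, y, z in units of 30 mm (1.0 is 30 mm), a list of three; "spin": the turn about the tool's z in units of 8 degrees (1.0 is 8 degrees). In form: {"jaw": [jaw, ...], "slide": [[dx, dy, dz], ...], "spin": [spin, ...]}. A call has 1 to 10 rows; each row shifts and turns the commanded pose from where the row before left it, along the tool's axes as they then stand; what a row does not reach is not made up. A row lasts 1/10 s, in which the tool goes at most 50 mm and 8.59 degrees, less where a joint would pass 70% of its speed; a pose out of reach is approached as far as the arm can. A call is refused whole if a number of a shift passes 1 or a number of a turn 1, either way. A call with a gripper value outside its range is refused whole. The fingers move at their own pace and stop on an object; FORCE is the grip in N (left out, the last holds). Time passes only in rows, so rows that do not move let the fingers close. It gives the time, the measured TCP pose, the force, the opening and the grip force at its end, in the units of the state.
- env.state(): the state, without advancing time (a new reading comes with each control period).
- env.grab_frame(name): name is "scene" or "top"; returns the picture (400x640x3 uint8, red, green, blue); there is no depth.
- env.camera_model(name): a dict with "fx", "fy", "cx", "cy" (pixels), "camera_from_world" (4x4, takes a point from world to camera coordinates). Camera axes: x right, y up, looking along -z (the intrinsics and any distortion apply to the point x, -y, -z); pixel columns grow to the right and rows downward; lengths in mm; the calibration is good to about 2 mm. A picture is of the moment at which its call begins. camera_model takes no time and is no camera call.
- env.job_done(): hands the job in; it is judged then, once.
The state is a dict: "time_s": time; "qpos": joint angles; "qvel": joint speeds; "effort": joint torques, N m; "ee_pos": TCP position; "ee_rot": TCP orientation; "force": force on the tool from outside, world axes, zero at the start; "torque": the same for the moment, N m; "gripper_width": finger opening in mm; "gripper_force": force on a finger pad.
Only numpy, scipy, OpenCV 4.12 (cv2) and the standard library are available. Lean on these libraries where they do the work, as an engineer would, in place of code of your own. Each camera call takes 0.05 s, during which the arm holds its last target. There are 200 camera calls.

### The job

Check that the dish turntable runs freely and then park it: with a fingertip flick the steel peg, either way round, so that the plate spins by itself, and let it run on untouched until it has made at least two whole turns. Then, without a stop anywhere else, brake the plate with a fingertip (not by catching or holding the peg) so that its dark line comes to rest between the two gate posts, and take the finger off. Do not take the peg between the fingers, and leave the things around the turntable where they stand.

Things in the scene. Friction and masses are not known exactly. Their poses are not given: they have to be found in the camera images.
- stand: fixed grey stand, foot 170 mm across; origin on the worktop under the spindle axis, z up. Its +x axis points along a low arm to the two gate posts: steel pins 8 mm thick, 72 mm high, at x = 125 mm, y = +30 and -30 mm in this frame, just outside the plate's rim. It cannot move; place and yaw vary.
- hub (a point): point on the spindle axis at the height of the plate's flat top (48 mm above the worktop)
- spindle (a joint): angle of the plate about the vertical, rad, positive anticlockwise from above, no end stops, counts on over whole turns. At 0 and every whole turn the line points to the middle of the gate. Starts between -2.8 and 2.8. Light bearing: the speed falls by about a tenth each second. Friction of a fingertip pressed on the plate with a few newtons stops it almost at once
- plate: aluminium disc, 220 mm diameter, 12 mm thick, 0.6 kg, flat top 48 mm above the worktop; origin on the axis 14 mm below the top; +x axis along the dark line; turns with the joint. A petri dish (69 mm across, 14 mm high) is clamped in the middle by clips reaching 43 mm from the axis, 10 mm high. From 70 mm off the axis to the rim the top is bare and flat all round
- mark (a point): outer end of the dark inlaid line on the plate's top (line 7 mm wide, flush, from 55 to 107 mm from the axis); this point is 107 mm from the axis
- gate (a point): fixed point in the middle of the gate, 107 mm from the axis at the height of the plate's top: the mark lies here when it is exactly on the gate
- peg: upright steel peg fixed to the plate, 12 mm thick (foot 16 mm), 25 mm high above the plate's top; its axis is 58 mm from the spindle axis, half a turn round from the dark line; origin at its foot on the plate's top
- vial: loose small brown vial with black cap, 21 mm across, 44 mm high, standing beside the turntable; origin under its middle; to be left alone
- weight: loose brass weight with a knob, 27 mm across, 43 mm high, beside the turntable; origin under its middle; to be left alone
- stain: loose small brown bottle with white cap, 36 mm across, 70 mm high, beside the turntable; origin under its middle; to be left alone

How it is judged (in metres and radians):
On the way, in this order (a step that is already met when the one before it is completed fails the run):
1. the plate spins by itself (over 1.5 rad/s, no finger on it) (contact force between the fingers and plate below 0.05 N and (velocity of joint spindle above 1.5 rad/s or velocity of joint spindle below -1.5 rad/s)), for 0.3 s.
2. it has run on, untouched, over two turns from its start (joint value beyond 9.4 either way) (contact force between the fingers and plate below 0.05 N and (value of joint spindle above 9.4 rad or value of joint spindle below -9.4 rad)), for 0.1 s.
3. a fingertip on the plate has stopped it with the mark between the gate posts (contact force between the fingers and plate above 0.3 N and horizontal distance between mark and gate below 0.023 m and velocity of joint spindle between -0.1 and 0.1 rad/s), for 0.1 s.
At the end, for the whole second after the job is handed in: The plate is at rest (under 0.05 rad/s) after its turns, with the outer end of its dark line within 23 mm of the middle of the gate, that is, between the posts (horizontal distance between mark and gate below 0.023 m and velocity of joint spindle between -0.05 and 0.05 rad/s and (value of joint spindle above 9.4 rad or value of joint spindle below -9.4 rad)); the robot touches nothing.
It fails at once if after its turns the plate stopped with the mark outside the gate (horizontal distance between mark and gate above 0.023 m and velocity of joint spindle between -0.03 and 0.03 rad/s and (value of joint spindle above 9.4 rad or value of joint spindle below -9.4 rad)).
It fails at once if the peg was caught or held once the plate had made its turns (contact force between the fingers and peg above 0.3 N and (value of joint spindle above 9.4 rad or value of joint spindle below -9.4 rad)).
It fails at once if the peg was taken between the fingers (horizontal distance between the grasp point and peg below 0.012 m and height (world z) of the grasp point below 0.085 m and contact force between the fingers and peg above 0.3 N).
It fails at once if a bystander was moved or lifted (distance of any of vial, weight, stain from where it was at the start of the episode above 0.02 m).
It also fails if it takes over 67 s, if anything falls off the work surface, if the arm or the gripper's body presses on something with over 40 N, if the wrist force passes 120 N, or if a joint passes its speed limit or range.

## Working session

There is one attempt and no reset: what is moved stays moved. The work goes in short steps, Python scripts to look and compute and a shell command to move; the robot and the scene stay as the last step left them, time stands still between calls to the robot, and variables do not carry over. Pictures are saved under pics/ and viewed, at most 10 in all, crops included, and the job is handed in when it is done.

```bash
mkdir -p pics; cat > h.py <<'E'
import numpy as np, cv2
from workcell import env
def ray(n,u,v,z):
    m=env.camera_model(n);T=np.array(m["camera_from_world"]);R=T[:3,:3];c=-R.T@T[:3,3]
    d=R.T@np.array([(u-m["cx"])/m["fx"],-(v-m["cy"])/m["fy"],-1.])
    return c+d*(z-c[2])/d[2]
def proj(n,p):
    m=env.camera_model(n);q=(np.array(m["camera_from_world"])@np.r_[p,1.])[:3]
    return np.array([m["cx"]+m["fx"]*q[0]/-q[2],m["cy"]+m["fy"]*q[1]/q[2]])
def snap(n,name=None):
    f=np.array(env.grab_frame(n))
    if name: cv2.imwrite(f"pics/{name}.png",f[:,:,::-1])
    return f
E
python3 - <<'E'
from h import *
for n in("top","scene"):
    m=env.camera_model(n);print(m.keys(),m["fx"],m["cx"],m["cy"])
    snap(n,n+"0")
    T=np.array(m["camera_from_world"]);print(-T[:3,:3].T@T[:3,3])
s=env.state();print(s)
E
```

```text
dict_keys(['fx', 'fy', 'cx', 'cy', 'camera_from_world']) 493.7899705536616 314.9380018430052 196.89586507278307
[ 373.72266735   80.81429785 1127.57166004]
dict_keys(['fx', 'fy', 'cx', 'cy', 'camera_from_world']) 427.65899698297443 319.7501518595886 193.56114535636644
[ 181.42032617 -518.40295008  591.40078576]
{'time_s': 0.1, 'qpos': array([ 7.36819079e+01,  1.83474699e+01,  8.97004916e+01, -3.86286290e-03,
        7.20435389e+01, -1.14360164e+00]), 'qvel': array([ 0.05887948, -0.13823656, -0.19152963, -0.05977909,  0.03911426,
       -0.08675391]), 'effort': array([ 2.07475678e-03, -4.13330376e+01, -2.32508093e+01,  7.30226515e-02,
        4.22166951e-02, -6.70569989e-05]), 'ee_pos': array([150.38009507, 554.51071801, 213.20216152]), 'ee_rot': array([-1.79908445e+02,  1.84587865e-03,  1.64826705e+02]), 'force': array([ 0.22387123, -0.18594911,  0.12520537]), 'torque': array([-0.03263858, -0.00933263, -0.00897742]), 'gripper_force': 0.0, 'gripper_width': 91.16885793786115}
```

View pics/top0.png

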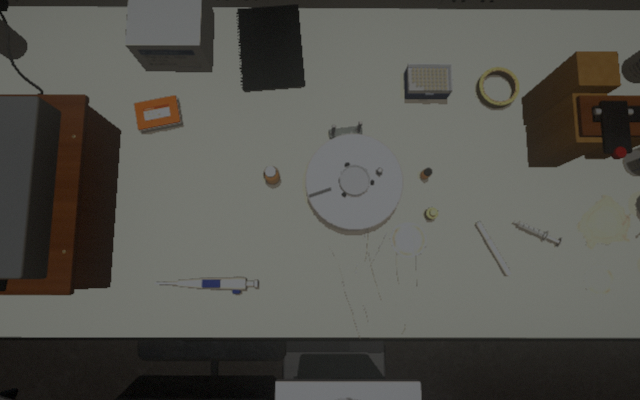

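View pics/scene0.png

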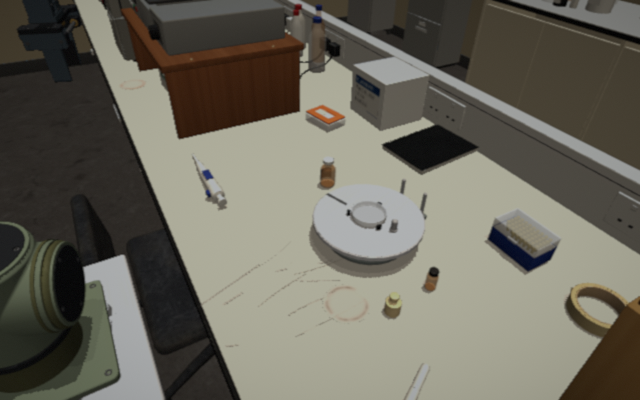

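The top view shows the plate centred near (354,181), the line end near (308,193), the peg at (379,171), and the posts at (333,130) and (361,126). The stain bottle is at (271,174), the vial at (427,173) and the weight at (432,213). The scene view agrees with this.

```bash
python3 - <<'E'
from h import *
print(np.round(env.camera_model("top")["camera_from_world"],3))
for p in([150,555,214],[0,0,0],[400,0,48]):print(proj("top",p),proj("scene",p))
f=cv2.imread("pics/top0.png")
g=cv2.cvtColor(f,cv2.COLOR_BGR2HSV)
# plate: bright, bluish-white vs creamy table: B-R
d=f[:,:,0].astype(int)-f[:,:,2]
print(f[200,380],f[250,320],f[210,330],f[193,310])
m=((d>-6)&(f[:,:,1]>90)).astype(np.uint8)
m[:, :290]=0;m[:,410:]=0;m[:120]=0;m[240:]=0
c=max(cv2.findContours(m,0,1)[0],key=cv2.contourArea)
print(cv2.fitEllipse(cv2.convexHull(c)),cv2.boundingRect(c))
for n,u,v,z in[("mark",308,193,48),("peg",379,170,73),("post1",333,128,72),("post2",361,124,72),("c",354,181,48),("stain",271,170,70),("vial",428,171,44),("weight",432,213,43)]:print(n,ray("top",u,v,z).round(1))
cv2.imwrite("pics/crop.png",cv2.resize(f[110:250,250:450],None,fx=4,fy=4,interpolation=2))
E
```

```text
[[ 3.000000e-03 -1.000000e+00  8.000000e-03  7.068500e+01]
 [ 9.870000e-01  4.000000e-03  1.590000e-01 -5.487030e+02]
 [-1.590000e-01  8.000000e-03  9.870000e-01 -1.054299e+03]
 [ 0.000000e+00  0.000000e+00  0.000000e+00  1.000000e+00]]
[ 38.97085921 405.43272102] [67.93971762 72.42234722]
[348.04372352 453.88563947] [ 37.02852511 354.21239611]
[348.22597676 264.31285357] [278.26654106 243.38577929]
[118 117 115] [110 115 115] [118 116 115] [110 110 108]
((349.74896240234375, 179.2510528564453), (167.58726501464844, 168.2928924560547), 135.0) (290, 120, 120, 120)
mark [556.4  88.   48. ]
peg [603.8 -67.   73. ]
post1 [698.7  33.2  72. ]
post2 [708.2 -29.   72. ]
c [584.  -14.3  48. ]
stain [603.4 169.   70. ]
vial [ 608.3 -181.2   44. ]
weight [ 513.4 -187.1   43. ]
```

View pics/crop.png

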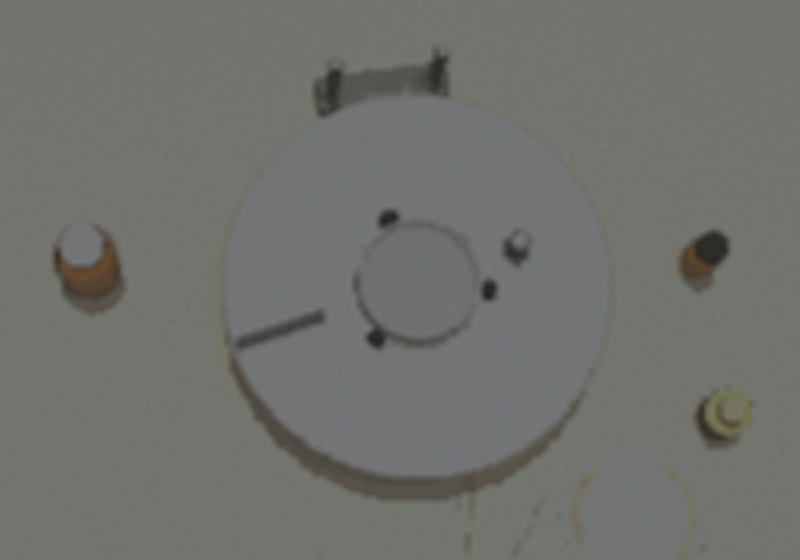

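The 4x crop shows the line end at (238,345), the peg top at (519,237) and the post tops at (336,65) and (440,52). The plate centre is at (416,285). I'll start the arm moving and refine these positions.

```bash
python3 -m jog '{"jaw":[0,0,0,0,0,0,0,0,0,0],"slide":[[0,0,0],[-0.2,-0.7,0],[-0.2,-0.7,0],[-0.2,-0.7,0],[-0.2,-0.7,0],[-0.2,-0.7,0],[-0.2,-0.7,0],[-0.2,-0.7,0],[-0.2,-0.7,0],[-0.2,-0.7,0]],"spin":[-0.65,-0.65,0,0,0,0,0,0,0,0]}' 20
python3 - <<'E'
from h import *
o=lambda x,y:((x+.5)/4-.5+250,(y+.5)/4-.5+110)
f=cv2.imread("pics/top0.png")
R=lambda x,y,z:ray("top",*o(x,y),z)[:2]
L=[R(x,y,48) for x,y in((223,285),(609,285),(416,95),(416,475))]
H=np.array([(L[2][0]+L[3][0])/2,(L[0][1]+L[1][1])/2]);print("hub",H,L)
p=R(336,65,72),R(440,52,72);g=(p[0]+p[1])/2-H;print("posts",p,np.linalg.norm(g),np.degrees(np.arctan2(g[1],g[0])))
for n,q in(("mark",R(238,345,48)-H),("peg",R(519,237,73)-H)):print(n,np.linalg.norm(q),np.degrees(np.arctan2(q[1],q[0])))
E
```

```text
time_s: 1.1
ee_pos: [186.6, 360.7, 213.6]
ee_rot: [-180.0, -0.0, 175.2]
force: [0.3, 0.1, -0.1]
gripper_width: 14.2
gripper_force: 0.0
hub [585.93789945 -13.59169779] [array([583.79296275,  93.96499675]), array([ 584.72179498, -121.14839233]), array([693.71263133, -14.57006789]), array([478.16316757, -12.4731806 ])]
posts (array([703.57421332,  31.76200267]), array([711.36303688, -26.02385896])) 122.6404265064936 7.7135053087542245
mark 105.37285129435436 109.9428978098441
peg 58.00970099803199 -69.41726482415226
```

```bash
python3 -m jog '{"jaw":[0,0,0,0,0,0,0,0,0,0],"slide":[[-0.8,-0.8,0],[-0.8,-0.8,0],[-0.8,-0.8,0],[-0.8,-0.8,0],[-0.8,-0.8,0],[-0.8,-0.8,0],[-0.8,-0.8,0],[-0.8,-0.8,0],[-0.8,-0.8,0],[-0.8,-0.8,0]],"spin":[0,0,0,0,0,0,0,0,0,0]}'
python3 -m jog '{"jaw":[0,0,0,0,0,0,0,0,0,0],"slide":[[-0.8,-0.8,0.5],[-0.8,-0.8,0.5],[-0.8,-0.8,0.6],[-0.8,-0.8,0.6],[-0.6,-0.6,0.6],[-0.4,-0.4,0.6],[-0.2,-0.2,0.5],[0,0,0.3],[0,0,0.2],[0,0,0]],"spin":[0,0,0,0,0,0,0,0,0,0]}'
```

```text
time_s: 2.1
ee_pos: [406.3, 101.4, 213.7]
ee_rot: [180.0, -0.0, 175.2]
force: [0.9, 0.6, -0.4]
gripper_width: 0.3
gripper_force: 0.0
time_s: 3.1
ee_pos: [525.5, -39.3, 81.4]
ee_rot: [180.0, -0.1, 175.3]
force: [-1.0, -0.1, 0.6]
gripper_width: 0.4
gripper_force: 0.0
```

```bash
python3 -m jog '{"jaw":[0,0,0,0,0,0,0,0],"slide":[[-0.5,-0.5,0],[-0.5,-0.5,0],[-0.5,-0.5,0],[-0.45,-0.45,0],[0,0,0.3],[0,0,0.4],[0,0,0.3],[0,0,0]],"spin":[0,0,0,0,0,0,0,0]}'
python3 -m jog '{"jaw":[0,0],"slide":[[0,0,0],[0,0,0]],"spin":[0,0]}'
```

```text
time_s: 3.9
ee_pos: [577.6, -101.8, 50.0]
ee_rot: [180.0, -0.3, 175.3]
force: [-0.2, -0.6, 0.0]
gripper_width: 0.4
gripper_force: 0.0
time_s: 4.1
ee_pos: [579.9, -102.7, 52.2]
ee_rot: [180.0, 0.0, 175.3]
force: [0.3, -0.1, -0.4]
gripper_width: 0.2
gripper_force: 0.0
```

```bash
python3 -m jog '{"jaw":[0],"slide":[[0,0,0.2]],"spin":[0]}';python3 -m jog '{"jaw":[0],"slide":[[0,0,0]],"spin":[0]}';python3 -m jog '{"jaw":[0],"slide":[[0,0,0]],"spin":[0]}'
```

```text
time_s: 4.2
ee_pos: [581.4, -103.0, 48.0]
ee_rot: [-180.0, 0.2, 175.2]
force: [-3.6, 4.1, 54.6]
gripper_width: 0.4
gripper_force: 27.4
time_s: 4.3
ee_pos: [582.2, -103.2, 48.3]
ee_rot: [-180.0, 0.3, 175.2]
force: [1.0, 0.5, 9.9]
gripper_width: 0.4
gripper_force: 4.9
time_s: 4.4
ee_pos: [582.1, -103.1, 48.3]
ee_rot: [-180.0, 0.3, 175.2]
force: [0.9, 0.5, 9.9]
gripper_width: 0.4
gripper_force: 5.0
```

```bash
python3 -m jog '{"jaw":[0,0,0,0,0,0,0,0,0,0],"slide":[[0,0,-0.4],[0,0,-0.5],[0,0,-0.4],[-0.5,0.25,0],[-0.6,0.3,0],[-0.5,0.25,0],[-0.28,0.12,0],[0,0,0],[0,0,0],[0,0,0]],"spin":[0,0,0,0,0,0,0,0,0,0]}'
python3 - <<'E'
from h import *
snap("top","t2");print(env.state()["ee_pos"])
f=cv2.imread("pics/t2.png");cv2.imwrite("pics/t2c.png",cv2.resize(f[110:250,250:450],None,fx=4,fy=4,interpolation=2))
E
```

```text
time_s: 5.4
ee_pos: [637.4, -80.4, 84.9]
ee_rot: [180.0, -0.1, 175.2]
force: [-0.3, -0.3, 0.6]
gripper_width: 0.7
gripper_force: 0.0
[637.52418883 -80.45858398  84.96171506]
```

View pics/t2c.png

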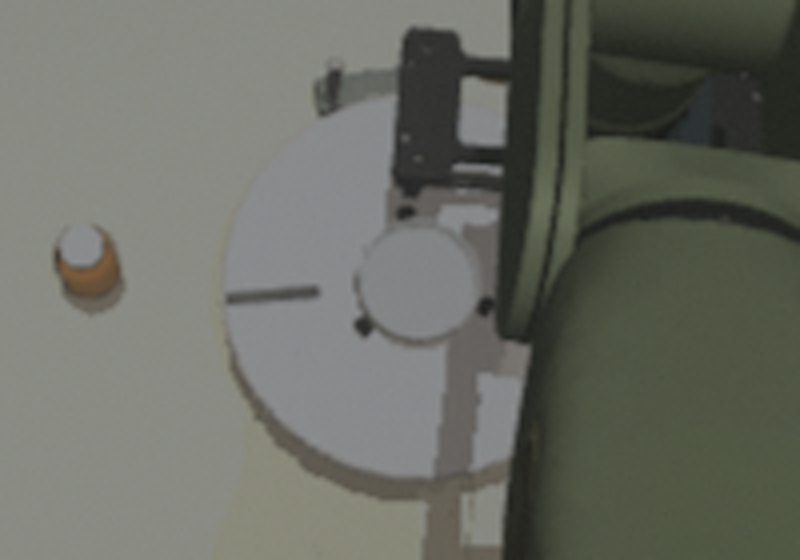

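The crop shows the line end at (227,299). The plate has turned clockwise from the press and may still be drifting, so I'll write a line-angle tracker and check.

```bash
cat >> h.py <<'E'
H=np.array([586.,-13.6]);G=7.7
A=np.arange(0,360,.5);Rr=np.arange(66,103,2.)
aa,rr=np.meshgrid(np.radians(A),Rr)
_m=env.camera_model("top");_T=np.array(_m["camera_from_world"])
_P=np.stack([H[0]+rr*np.cos(aa),H[1]+rr*np.sin(aa),0*rr+48],-1)@_T[:3,:3].T+_T[:3,3]
U=(_m["cx"]+_m["fx"]*_P[...,0]/-_P[...,2]).astype(np.float32);V=(_m["cy"]+_m["fy"]*_P[...,1]/_P[...,2]).astype(np.float32)
def line(f):
    "spindle angle (deg, relative to gate), score: dark radial bar with bright plate both sides"
    g=cv2.remap(cv2.cvtColor(f,cv2.COLOR_RGB2GRAY),U,V,1).astype(float)
    c=(g+np.roll(g,1,1)+np.roll(g,-1,1))/3
    s=np.minimum(np.roll(g,14,1),np.roll(g,-14,1))-c
    even=np.abs(np.roll(g,14,1)-np.roll(g,-14,1)).mean(0)
    q=np.percentile(s,15,axis=0)-even
    i=int(q.argmax());w=np.arange(i-5,i+6)%720;z=np.clip(s.mean(0)[w],0,None)
    return (A[i]+(z*np.arange(-5,6)).sum()/z.sum()*.5-G),q[i]
E
python3 - <<'E'
from h import *
for n in("top0","t2"):print(line(cv2.imread(f"pics/{n}.png")[:,:,::-1].copy()))
for i in range(4):
    f=snap("top");print(env.state()["time_s"],line(f))
E
```

```text
(np.float64(102.04294177543275), np.float64(44.29824561403509))
(np.float64(87.83371454032378), np.float64(52.863157894736844))
5.5 (np.float64(87.25743380855397), np.float64(53.754385964912274))
5.55 (np.float64(86.44749684319987), np.float64(52.70175438596491))
5.6 (np.float64(85.84988793425477), np.float64(54.754385964912274))
5.65 (np.float64(85.27953368840552), np.float64(52.47894736842105))
```

```bash
python3 -m jog '{"jaw":[0,0,0,0,0,0],"slide":[[0.45,-0.18,0],[0.42,-0.18,0],[0,0,0.4],[0,0,0.43],[0,0,0],[0,0,0]],"spin":[0,0,1,1,0,0]}'
python3 -m jog '{"jaw":[0,0,0,0,0,0,0,0,0,0],"slide":[[0.17,0,0],[0.33,0,0],[0.53,0,0],[0.6,0,0],[0.4,0,0],[0,0,-0.3],[0,0,-0.6],[0,0,-0.4],[0,0,0],[0,0,0]],"spin":[0,0,0,0,0,0,0,0,0,0]}'
python3 - <<'E'
from h import *
print(env.state()["ee_pos"])
for i in range(5):
    f=snap("top",f"a{i}");print(env.state()["time_s"],line(f))
E
```

```text
time_s: 6.25
ee_pos: [611.4, -88.8, 60.2]
ee_rot: [180.0, -0.0, 159.4]
force: [0.2, -0.3, -0.5]
gripper_width: 0.5
gripper_force: 0.0
time_s: 7.25
ee_pos: [554.8, -67.3, 99.3]
ee_rot: [180.0, 0.1, 159.2]
force: [1.1, 0.6, -0.3]
gripper_width: 0.3
gripper_force: 0.0
[554.83109419 -67.25502552  99.31350839]
7.3 (np.float64(56.41111111111111), np.float64(-0.5964912280701848))
7.35 (np.float64(20.8), np.float64(-0.5964912280701848))
7.4 (np.float64(26.4875), np.float64(-0.363157894736845))
7.45 (np.float64(43.75652173913043), np.float64(-0.49122807017544806))
7.5 (np.float64(97.21666666666667), np.float64(-0.41578947368421343))
```

```bash
python3 -m jog '{"jaw":[0,0,0,0,0,0,0],"slide":[[-0.17,-0.45,0],[-0.16,-0.5,0],[0,0,0.4],[0,0,0.5],[0,0,0.35],[0,0,0],[0,0,0]],"spin":[0,0,0,0,0,0,0]}'
python3 - <<'E'
from h import *
print(env.state()["ee_pos"])
for i in range(30):
    f=snap("top",f"b{i}");a,q=line(f)
    if q>10:print(env.state()["time_s"],round(a,1),round(q,1))
E
```

```text
time_s: 8.2
ee_pos: [553.6, -97.3, 61.2]
ee_rot: [180.0, -0.0, 159.2]
force: [-0.9, 0.5, -0.3]
gripper_width: 0.5
gripper_force: 0.0
[553.55452739 -97.30516809  61.20894206]
8.25 111.4 50.1
8.3 103.0 49.6
8.35 94.9 51.0
8.4 86.7 50.3
8.45 78.4 50.1
8.5 70.4 51.2
8.55 62.3 50.8
8.6 54.3 50.8
8.65 46.3 50.7
8.7 38.3 51.4
8.75 30.4 51.1
8.8 22.7 52.1
8.85 14.9 51.3
8.9 7.3 52.3
8.95 -0.3 52.4
9.0 351.9 54.4
9.05 344.4 52.4
9.1 337.2 48.5h.py:28: RuntimeWarning: invalid value encountered in scalar divide
  return (A[i]+(z*np.arange(-5,6)).sum()/z.sum()*.5-G),q[i]
```

```bash
python3 -m jog '{"jaw":[0,0,0,0,0,0],"slide":[[0,0,0.15],[0,0,0.15],[0,0,0],[0,0,0],[0,0,0],[0,0,0]],"spin":[0,0,0,0,0,0]}'
cat >t.py <<'E'
from h import *
import sys,json,warnings;warnings.filterwarnings("ignore")
from scipy.optimize import least_squares
print(env.state()["ee_pos"],env.state()["time_s"])
try:D=json.load(open("d.json"))
except: D=[[8.2+.05*i,a] for i,a in enumerate([-248.6,-257,-265.1,-273.3,-281.6,-289.6,-297.7,-305.7,-313.7,-321.7,-329.6,-337.3,-345.1,-352.7,-360.3,-368.1,-375.6])]
def fit(D):
    d=np.array(D);m=lambda p,t:p[0]+p[1]*(1-np.exp(-p[2]*(t-8.2)))/p[2]
    p=least_squares(lambda p:m(p,d[:,0])-d[:,1],[-249,-160,.1],loss="soft_l1").x
    return p,m
for i in range(int(sys.argv[1])):
    t=env.state()["time_s"];f=snap("top");a,q=line(f)
    if q>25:
        p,m=fit(D);D.append([t,float(a+360*round((m(p,t)-a)/360))])
json.dump(D,open("d.json","w"))
p,m=fit(D);print(p,len(D),D[-1],"res",np.round([m(p,t)-a for t,a in D[-8:]],1),"now",env.state()["time_s"],m(p,env.state()["time_s"]))
T=np.arange(8,40,.01);y=m(p,T)
for k in(-720,-1080,-1440):
    if y.min()<k:i=np.argmax(y<k);print(k,T[i],np.radians(p[1]*np.exp(-p[2]*(T[i]-8.2))))
E
python3 t.py 36
```

```text
time_s: 10.3
ee_pos: [553.7, -97.3, 52.7]
ee_rot: [180.0, 0.0, 159.2]
force: [0.6, 0.0, 0.7]
gripper_width: 0.4
gripper_force: 0.0
[553.73077368 -97.34479889  52.65020665] 10.3
[-2.48939541e+02 -1.66467081e+02  1.40685890e-01] 53 [12.05, -743.5848345386808] res [ 0.2  0.1  0.1  0.1  0.2  0.2  0.2 -0.2] now 12.1 -748.6100172260658
-720 11.809999999999919 -1.7483885707283964
-1080 16.819999999999812 -0.8640352064762294
```

```bash
Z='python3 -m jog'; python3 -m jog '{"jaw":[0,0,0,0,0,0,0,0,0,0],"slide":[[0,0,0.06],[0,0,0],[0,0,0],[0,0,0],[0,0,0],[0,0,0],[0,0,0],[0,0,0],[0,0,0],[0,0,0]],"spin":[0,0,0,0,0,0,0,0,0,0]}' >/dev/null
python3 -m jog '{"jaw":[0,0,0,0,0,0,0,0,0,0],"slide":[[0,0,0],[0,0,0],[0,0,0],[0,0,0],[0,0,0],[0,0,0],[0,0,0],[0,0,0],[0,0,0],[0,0,0]],"spin":[0,0,0,0,0,0,0,0,0,0]}'
python3 -m jog '{"jaw":[0,0,0,0,0,0,0,0,0,0],"slide":[[0,0,0],[0,0,0],[0,0,0],[0,0,0],[0,0,0],[0,0,0],[0,0,0],[0,0,0],[0,0,0],[0,0,0]],"spin":[0,0,0,0,0,0,0,0,0,0]}' >/dev/null
python3 t.py 22
```

```text
time_s: 14.1
ee_pos: [553.6, -97.3, 50.7]
ee_rot: [180.0, -0.0, 159.2]
force: [0.7, -0.2, 0.2]
gripper_width: 0.1
gripper_force: 0.0
[553.624827   -97.31328276  50.72835138] 15.1
[-2.48395823e+02 -1.68067854e+02  1.46539986e-01] 75 [16.15, -1037.1880776412013] res [-0.1 -0.2 -0.1 -0.2 -0.3 -0.2 -0.3 -0.4] now 16.2 -1040.1661955162338
-720 11.819999999999919 -1.725757481941829
-1080 17.019999999999808 -0.8054599048716955
```

```bash
python3 -m jog '{"jaw":[0,0,0,0,0,0,0,0,0,0],"slide":[[0,0,0],[0,0,0],[0,0,0],[0,0,0],[0,0,0],[0,0,0],[0,0,0],[0,0,0.14],[0,0,0],[0,0,0]],"spin":[0,0,0,0,0,0,0,0,0,0]}'
python3 -m jog '{"jaw":[0,0,0],"slide":[[0,0,0],[0,0,0],[0,0,0]],"spin":[0,0,0]}'
python3 - <<'E'
from h import *
for i in range(3):f=snap("top",f"e{i}");print(env.state()["time_s"],line(f))
E
```

```text
time_s: 17.2
ee_pos: [555.3, -97.8, 48.2]
ee_rot: [180.0, 0.2, 159.2]
force: [-0.3, -0.5, 10.2]
gripper_width: 0.6
gripper_force: 4.7
time_s: 17.5
ee_pos: [555.2, -97.8, 48.3]
ee_rot: [180.0, 0.2, 159.2]
force: [0.1, -0.8, 9.7]
gripper_width: 0.2
gripper_force: 4.6
17.55 (np.float64(3.82547613627741), np.float64(53.65964912280702))
17.6 (np.float64(3.82250755287009), np.float64(53.65438596491227))
17.65 (np.float64(3.8285762981479374), np.float64(54.29824561403509))
```

```bash
python3 -m jog '{"jaw":[0,0,0,0,0,0,0,0,0,0],"slide":[[0,0,-0.01],[0,0,-0.01],[0,0,-0.01],[0,0,-0.005],[0,0,-0.005],[0,0,-0.005],[0,0,-0.005],[0,0,0],[0,0,0],[0,0,0]],"spin":[0,0,0,0,0,0,0,0,0,0]}'
python3 - <<'E'
from h import *
f=snap("top");print(env.state()["time_s"],line(f))
E
```

```text
time_s: 18.65
ee_pos: [554.0, -97.3, 48.3]
ee_rot: [180.0, 0.0, 159.2]
force: [0.2, 1.2, 6.0]
gripper_width: 0.8
gripper_force: 2.8
18.7 (np.float64(2.880550966304223), np.float64(53.040350877192985))
```

```bash
python3 -m jog '{"jaw":[0,0,0,0,0,0,0,0,0,0],"slide":[[0,0,-0.006],[0,0,-0.006],[0,0,-0.006],[0,0,-0.006],[0,0,-0.006],[0,0,-0.006],[0,0,-0.006],[0,0,0],[0,0,0],[0,0,0]],"spin":[0,0,0,0,0,0,0,0,0,0]}'
python3 - <<'E'
from h import *
f=snap("top");print(env.state()["time_s"],line(f))
E
```

```text
time_s: 19.7
ee_pos: [553.6, -97.3, 49.2]
ee_rot: [180.0, -0.0, 159.2]
force: [-0.0, 0.7, -0.6]
gripper_width: 0.4
gripper_force: 0.0
19.75 (np.float64(1.9398898898898898), np.float64(53.26842105263158))
```

Contact is off. I'll check for drift and lift the finger straight up.

```bash
python3 -m jog '{"jaw":[0,0,0,0,0,0],"slide":[[0,0,-0.1],[0,0,-0.1],[0,0,-0.3],[0,0,-0.5],[0,0,-0.3],[0,0,0]],"spin":[0,0,0,0,0,0]}'
python3 - <<'E'
from h import *
for i in range(6):f=snap("top","z");print(env.state()["time_s"],line(f))
E
```

```text
time_s: 20.35
ee_pos: [554.8, -97.5, 90.2]
ee_rot: [180.0, 0.2, 159.2]
force: [0.3, -0.2, 0.2]
gripper_width: 0.6
gripper_force: 0.0
20.4 (np.float64(2.152677042505423), np.float64(53.71228070175439))
20.45 (np.float64(1.9394234440626184), np.float64(53.81754385964912))
20.5 (np.float64(1.9367588478627242), np.float64(53.807017543859644))
20.55 (np.float64(1.9452138258736964), np.float64(52.859649122807014))
20.6 (np.float64(1.9418464259622406), np.float64(53.150877192982456))
20.65 (np.float64(1.9416951890166514), np.float64(52.49122807017543))
```

The plate is at rest at 1.9°, so I'll hand it in.

```bash
python3 -c "
from workcell import env
print(env.job_done())"
```

```text
the job is handed in; nothing more can be done
None
```

I flicked the peg clockwise, let the plate run on untouched for about three turns, then braked it with a fingertip; it rests about 2° (roughly 4 mm) from the middle of the gate with the finger lifted clear, and the job is handed in (no verdict was returned).

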